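# Dispense and tamp susceptibility discs onto an agar plate

## Task

The open agar plate is ready for its test discs: lift the disc dispenser off its storage base by the knob and set it down over the plate so that it stands flat on the bench around it. Press the knob through the soft first stop, which drops the discs, on to the firm second stop, hold it there a moment so that the pins tamp the discs onto the agar without gouging it, then let the knob come all the way up before you lift. Put the dispenser back on its storage base; never press it past the first stop anywhere but over the plate, never tip it, and leave the plate where it is and the lid, marker and jar alone.

Things in the scene. Friction and masses are not known exactly. Their poses are not given: they have to be found in the camera images.
- dispenser: Loose disc dispenser, 0.4 to 0.7 kg, 156 mm tall: clear skirt (110 mm across at its white foot rim, 97 mm bore, 34 mm deep), white deck 113 mm across, six cartridges (tops 102 mm up, within 37 mm of the axis), sleeve up to 108 mm, black knob on top. Origin: centre of the skirt's foot, z up the axis. Fits over the plate with 3.5 mm play all round. The paper discs are not modelled.
- knob_top (a point): Centre of the flat top of the black knob (40 mm across, 24 mm tall below this point). Knob up: 156 mm above the dispenser's foot. The knob is also the carrying handle: grip it round its sides to lift the dispenser. It slides only along the axis, on springs.
- knob (a joint): First stroke of the knob, m: 0 = up, 0.008 = at the soft first stop, where the discs drop. Light spring: about 2 N to start it, 4 N at 8 mm.
- driver (a joint): Second stroke, m: 0 = not begun, 0.014 = end. From the first stop about 6 N drives knob and pins on down, 0.2 N more per mm. After 6.5 to 11.5 mm, at 7 to 8.5 N on the knob, the pins meet the agar (depth as poured, not told): the second stop, where the push climbs about 8 N per mm. Springs bring all back up on release.
- pins: Six sprung steel tamping pins inside the skirt, 6 mm across, on a 60 mm circle. Origin: on the axis, at foot height when the knob is up; tips 16 mm above it. They should bear on the agar with at least 4 N in all for half a second; over 10 N gouges it. The springs take the rest: 13 to 16.5 N in all on the knob suits any plate.
- plate: Open Petri dish, loose, clear, 90 mm across, 16 mm tall, 2 mm wall, with straw-coloured agar whose surface lies 4.5 to 9.5 mm above the dish's underside. Flat on the bench. Origin: centre of the underside.
- stand: Storage base, fixed on the bench: grey disc 130 mm across, 8 mm thick, with a blue round boss 80 mm across and 8 mm tall on it, which goes inside the dispenser's skirt with 8 mm play all round. Origin: centre of the underside, at bench height. The dispenser's foot rests on the grey disc, 8 mm above the bench.
- lid: The plate's clear lid, loose, lying open side up, 94 mm across, 12 mm tall. Origin: centre of the underside. Not to be moved.
- marker: Marker pen lying on the bench, 130 mm long, 18 mm thick, white with a red cap. Origin: under its middle; x along the pen to the cap. Not to be moved.
- jar: Small closed glass specimen jar with a black cap, 42 mm across, 58 mm tall. Origin: centre of the underside. Not to be moved.
Things that resemble listed ones, but are neither listed nor needed, are in the scene too. Of the things that look like the dispenser, the larger one is meant.

How it is judged:
On the way, in this order (a step that is already met when the one before it is completed fails the run):
1. the dispenser stands flat on the bench around the plate (horizontal distance between dispenser and plate below 0.006 m and height (world z) of dispenser below 0.003 m and angle between dispenser's own z axis and vertical below 0.04 rad), for 0.2 s.
2. with the dispenser seated, the knob is past its first stop and the pins tamp the agar with at least 4 N, for 0.4 s (all of step 1 and value of joint knob above 0.007 m and contact force between pins and plate above 4 N), for 0.4 s.
3. the knob is all the way up again while the dispenser still stands around the plate (all of step 1 and value of joint each of knob, driver below 0.0015 m), for 0.2 s.
At the end, for the whole second after the job is handed in: Dispenser at rest and upright on its storage base (within 10 mm of centre, foot within 2 mm of the grey disc), knob fully up (both strokes under 1.5 mm); plate flat, and plate, lid, marker and jar each within 15 mm of where they were (horizontal distance between dispenser and stand below 0.01 m and z of dispenser in the frame of stand between 0.006 and 0.01 m and angle between dispenser's own z axis and vertical below 0.04 rad and linear speed of dispenser below 0.02 m/s and value of joint each of knob, driver below 0.0015 m and distance of each of plate, lid, marker, jar from where it was at the start of the episode below 0.015 m and angle between plate's own z axis and vertical below 0.05 rad); the robot touches nothing.
It fails at once if the pins press on the agar with more than 10 N and gouge it (contact force between pins and plate above 10 N).
It fails at once if the knob is pressed to the first stop (7.2 mm or more) while the dispenser is not standing over the plate, so discs are spilt (value of joint knob above 0.0072 m and (horizontal distance between dispenser and plate above 0.008 m or height (world z) of dispenser above 0.006 m)).
It fails at once if the dispenser is tipped by more than 20 degrees (angle between dispenser's own z axis and vertical above 0.35 rad).
It fails at once if the dispenser is rammed on the dish (more than 20 N) or dropped on its storage base (more than 40 N) (contact force between dispenser and plate above 20 N or contact force between dispenser and stand above 40 N).
It fails at once if the plate, lid, marker or jar is moved more than 15 mm (distance of any of plate, lid, marker, jar from where it was at the start of the episode above 0.015 m).
It also fails if it takes over 72 s, if anything falls off the work surface, if the arm or the gripper's body presses on something with over 40 N, if the wrist force passes 120 N, or if a joint passes its speed limit or range.

## Robot

A 7-joint arm with a two-finger parallel gripper is mounted at the origin on the work surface. World frame = base frame: x ahead of the robot, y to its left, z up, the work surface at z = 0. Lengths are in m, angles in rad, forces in N, time in s.
With the tool pointing down it reaches from about 0.4 to 0.925 m from the base axis. Payload 4.1 kg.
Tool frame: the origin (TCP) lies midway between the tips of the shut fingers; the grasp point (between the pads) lies 19 mm behind it; z points along the fingers, y is the line along which they close (so a half turn about z gives the same grasp; the last joint's range is limited). The gripper opens to 85 mm and grips with 20 to 120 N. Pads are 22 mm wide; open, the fingers measure 114 mm over their backs; the gripper's body (76 mm by 85 mm) begins 54 mm behind the grasp point. The pads swing forward as they close: fully open they stand 13 mm farther back than shut.
Start: joints at [1.098, 0.398, 0.045, 1.537, -0.019, 1.207, -0.051], TCP at [0.237, -0.605, 0.231] pointing down, gripper open.
Joint ranges: [-2.82, 2.82], [-0.49, 2.23], [-1.37, 1.46], [0, 2.46], [-1.36, 4.5], [0.23, 2], [-2.94, 2.94]. Speed limits (rad/s): [2.57, 2.57, 3.14, 3.14, 3.14, 3.14, 3.14].

## Interface

Orientations are given as [roll, pitch, yaw] about the fixed x, y, z axes, in that order (R = Rz(yaw) Ry(pitch) Rx(roll)).
In Python, from station import arm gives the robot as it stands.
- The arm moves only by the tool apply_moves, never from a script. Its argument "steps" is a list of rows, each an object of numbers: "x", "y", "z": the shift along the tool's x, y, z each as a share of 0.04 m, from -1 to 1; "ax", "ay", "az": the turn, a rotation vector about the tool's x, y, z each as a share of 0.12 rad, from -1 to 1. In form: [{"x": .., "y": .., "z": .., "ax": .., "ay": .., "az": ..}, ...]. A call has 1 to 10 rows; each row shifts and turns the commanded pose from where the row before left it, along the tool's axes as they then stand; what a row does not reach is not made up. A row lasts 1/8 s, in which the tool goes at most 62.5 mm and 10.7 degrees, less where a joint would pass 70% of its speed; a pose out of reach is approached as far as the arm can. A call with a number of a shift or a turn outside -1 to 1 is refused whole. A call with a gripper value outside its range is refused whole. "jaw" is the gripper command: -1 is shut, 1 is fully open, values between are in proportion, set as the call begins (left out, the last holds). The fingers move at their own pace and stop on an object; "grip_force" is the grip in N (left out, the last holds). Time passes only in rows, so rows that do not move let the fingers close. It gives the time, the measured TCP pose, the force, the opening and the grip force at its end, in the units of the state.
- arm.get_obs(): the state, without advancing time (a new reading comes with each control period).
- arm.camera(name): name is "side" or "top"; returns a dict with "image" (400x640x3 uint8, red, green, blue), "K" (3x3 intrinsics, pixels), "R" (3x3) and "t" (3): a world point X has camera coordinates R X + t. Camera axes: x right, y down, z forward; pixel columns grow to the right and rows downward; lengths in m; the calibration is good to about 2 mm. A picture is of the moment at which its call begins. There is no depth.
- arm.sign_off(): hands the job in; it is judged then, once.
The state is a dict: "time_s": time; "joints": joint angles; "joint_vel": joint speeds; "joint_torque": joint torques, N m; "position": TCP position; "orientation": TCP orientation; "wrist_force": force on the tool from outside, world axes, zero at the start; "moment": the same for the moment, N m; "opening": finger opening in m; "finger_force": force on a finger pad.
Only numpy, scipy, OpenCV 4.12 (cv2) and the standard library are available. Lean on these libraries where they do the work, as an engineer would, in place of code of your own. Each camera call takes 0.05 s, during which the arm holds its last target. There are 200 camera calls.

## Working session

There is one attempt and no reset: what is moved stays moved. The work goes in short steps, Python scripts to look and compute and a tool call to move; the robot and the scene stay as the last step left them, time stands still between calls to the robot, and variables do not carry over. Pictures are saved under pics/ and viewed, at most 10 in all, crops included, and the job is handed in when it is done.

Besides the shell and the picture viewer there is one more tool, called by a JSON object that holds its "name" and its "arguments". apply_moves: Moves the arm, as the interface text tells. Shift numbers are shares of 0.04 m and turn numbers shares of 0.12 rad, none past 1 either way. Its arguments: {"type":"object","properties":{"steps":{"type":"array","items":{"type":"object","properties":{"x":{"type":"number"},"y":{"type":"number"},"z":{"type":"number"},"ax":{"type":"number"},"ay":{"type":"number"},"az":{"type":"number"}}}},"jaw":{"type":"number"},"grip_force":{"type":"number"}},"required":["steps"]}

```bash
mkdir -p pics; cat > h.py <<'E'
import numpy as np, cv2
from station import arm
def shot(n,f=None):
    c=arm.camera(n)
    if f: cv2.imwrite('pics/'+f,c['image'][:,:,::-1])
    return c
def ray(c,u,v,z):
    d=np.linalg.inv(c['K'])@np.array([u,v,1.]); R=c['R'];o=-R.T@c['t'];d=R.T@d
    return o+d*(z-o[2])/d[2]
def proj(c,X):
    p=c['K']@(c['R']@np.array(X)+c['t']); return p[:2]/p[2]
E
python3 - <<'E'
from h import *
import pickle
d={n:shot(n,n+'0.png') for n in('top','side')}
pickle.dump(d,open('c0.pkl','wb'))
for c in d.values(): print(c['K'],-c['R'].T@c['t'],c['R'])
o=arm.get_obs(); print(o)
E
```

```text
[[370.02494932   0.         327.32567784]
 [  0.         370.02494932 196.84896891]
 [  0.           0.           1.        ]] [0.53886666 0.02686601 0.85520674] [[ 0.00526914 -0.99998086 -0.00324297]
 [-0.99883247 -0.0051073  -0.04803765]
 [ 0.04802017  0.0034923  -0.99884026]]
[[380.77431833   0.         315.83942424]
 [  0.         380.77431833 195.27099811]
 [  0.           0.           1.        ]] [0.29076471 0.37840156 0.65701396] [[-0.80943988 -0.58690444 -0.01871518]
 [-0.4352078   0.62101162 -0.65187325]
 [ 0.39420965 -0.51950722 -0.75809696]]
{'time_s': 0.1, 'joints': array([ 1.0979687 ,  0.39914227,  0.04503184,  1.53772461, -0.01867144,
        1.20690225, -0.0507139 ]), 'joint_vel': array([ 1.97221354e-03, -3.99515703e-04, -9.42503994e-05, -4.67717136e-03,
       -3.00860903e-04,  9.19693657e-04, -2.68031434e-03]), 'joint_torque': array([ 3.71978604e-03, -4.76267803e+01,  1.37050252e+00, -2.54950815e+01,
        1.20360078e-02,  5.04252370e-03,  4.53856984e-06]), 'position': array([ 0.23718325, -0.60458442,  0.23036468]), 'orientation': array([-3.13984308e+00,  1.47525857e-04,  3.73940724e-01]), 'wrist_force': array([-0.74294351,  0.01289403, -0.31560547]), 'moment': array([ 0.0007052 ,  0.04732522, -0.01623951]), 'finger_force': 0.0, 'opening': 0.0857037316811829}
```

View pics/top0.png

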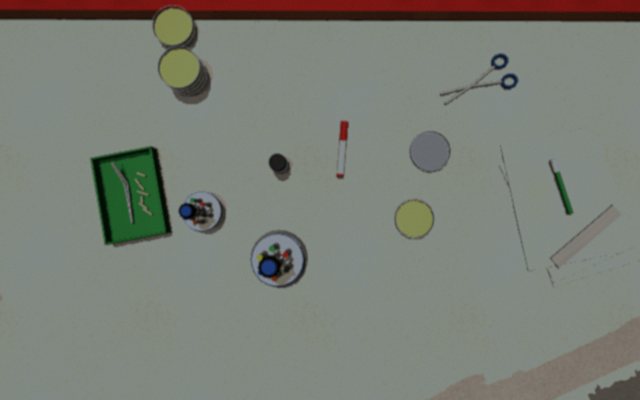

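View pics/side0.png

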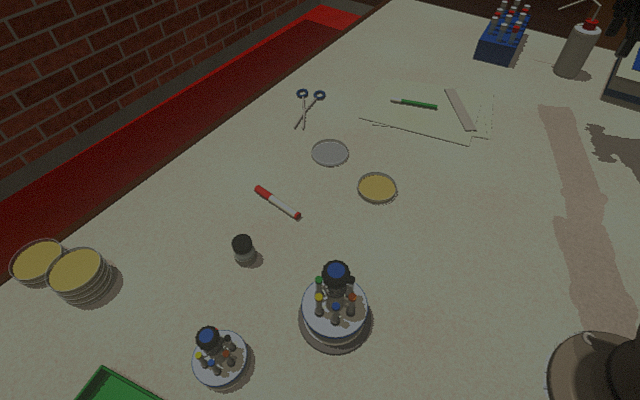

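The top view shows the large dispenser at deck (277,260) with its knob at (269,268), the plate at (414,219), the lid at (430,151), the marker at (342,150) and the jar at (279,162). In the side view the knob is at (337,270) and the plate at (377,187).

```bash
cat >> h.py <<'E'
def blobs(c,kind,roi,amin=20):
    x0,y0,x1,y1=roi
    im=c['image']; hsv=cv2.cvtColor(im,cv2.COLOR_RGB2HSV)
    lo,hi={'blue':((100,110,30),(130,255,255)),'yel':((18,50,80),(36,255,255)),'black':((0,0,0),(180,255,60))}[kind]
    m=cv2.inRange(hsv,lo,hi); k=np.zeros_like(m); k[y0:y1,x0:x1]=m[y0:y1,x0:x1]
    out=[]
    for q in cv2.findContours(k,cv2.RETR_EXTERNAL,cv2.CHAIN_APPROX_NONE)[0]:
        if cv2.contourArea(q)>amin: out.append((cv2.fitEllipse(q),cv2.contourArea(q)))
    return out
E
python3 - <<'E'
from h import *
import pickle
d=pickle.load(open('c0.pkl','rb'))
for n,kind,roi,z in(('top','blue',(245,230,310,290),.164),('side','blue',(300,240,370,290),.164),('top','yel',(385,190,445,250),.007),('side','yel',(345,160,410,215),.007)):
    for e,a in blobs(d[n],kind,roi):
        p=ray(d[n],*e[0],z); print(n,kind,np.round(e[0],1),np.round(e[1],1),a,p.round(4))
        if kind=='blue': print(' px at', (e[1][1]/d[n]['K'][0,0]*(d[n]['R']@p+d[n]['t'])[2]).round(4))
big=np.hstack([cv2.resize(d['top']['image'][220:300,235:325],(400,356),interpolation=2),cv2.resize(d['side']['image'][245:365,270:405],(400,356),interpolation=2)])
cv2.imwrite('pics/crop.png',big[:,:,::-1])
E
```

```text
top blue [267.5 267.4] [15.1 18.1] 197.0 [0.4405 0.1395 0.164 ]
 px at 0.0336
side blue [335.5 270. ] [14.6 17. ] 193.0 [0.4391 0.1405 0.164 ]
 px at 0.0249
top yel [414.  218.2] [36.1 36.8] 1042.5 [ 0.5317 -0.1687  0.007 ]
side yel [376.5 187.7] [26.3 36.5] 747.5 [ 0.5288 -0.1651  0.007 ]
```

View pics/crop.png

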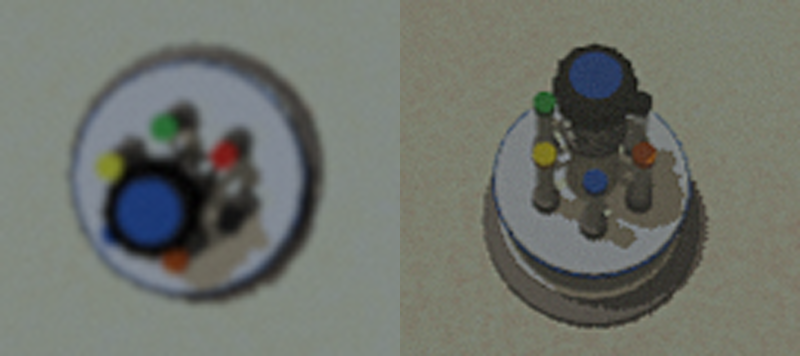

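{"name": "apply_moves", "arguments": {"steps": [{"x": 0.5,"y": -0.67},{"x": 0.5,"y": -0.67},{"x": 0.5,"y": -0.67},{"x": 0.5,"y": -0.67},{"x": 0.5,"y": -0.67},{"x": 0.5,"y": -0.67},{"x": 0.5,"y": -0.67},{"x": 0.5,"y": -0.67},{"x": 0.5,"y": -0.67},{"x": 0.5,"y": -0.67}], "jaw": 1}}

```text
$.steps[0]: bad value
```

{"name": "apply_moves", "arguments": {"steps": [{"x": 0.5,"y": -0.67},{"x": 0.5,"y": -0.67},{"x": 0.5,"y": -0.67},{"x": 0.5,"y": -0.67},{"x": 0.5,"y": -0.67},{"x": 0.5,"y": -0.67},{"x": 0.5,"y": -0.67},{"x": 0.5,"y": -0.67},{"x": 0.5,"y": -0.67},{}]}}

```text
$.steps[0]: bad value
```

{"name": "apply_moves", "arguments": {"steps": [{"x": 0.5,"y": -0.67,"z": 0,"ax": 0,"ay": 0,"az": 0},{"x": 0.5,"y": -0.67,"z": 0,"ax": 0,"ay": 0,"az": 0},{"x": 0.5,"y": -0.67,"z": 0,"ax": 0,"ay": 0,"az": 0},{"x": 0.5,"y": -0.67,"z": 0,"ax": 0,"ay": 0,"az": 0},{"x": 0.5,"y": -0.67,"z": 0,"ax": 0,"ay": 0,"az": 0},{"x": 0.5,"y": -0.67,"z": 0,"ax": 0,"ay": 0,"az": 0},{"x": 0.5,"y": -0.67,"z": 0,"ax": 0,"ay": 0,"az": 0},{"x": 0.5,"y": -0.67,"z": 0,"ax": 0,"ay": 0,"az": 0},{"x": 0.5,"y": -0.67,"z": 0,"ax": 0,"ay": 0,"az": 0},{"x": 0.5,"y": -0.67,"z": 0,"ax": 0,"ay": 0,"az": 0}], "jaw": 1}}

```text
time_s: 1.35
position: [0.3256, -0.2813, 0.231]
orientation: [-3.141, 0.0, 0.374]
wrist_force: [0.1, 0.0, 0.1]
opening: 0.0852
finger_force: 0.0
```

{"name": "apply_moves", "arguments": {"steps": [{"x": 1,"y": -0.8,"z": 0,"ax": 0,"ay": 0,"az": 0},{"x": 1,"y": -0.8,"z": 0,"ax": 0,"ay": 0,"az": 0},{"x": 1,"y": -0.8,"z": 0,"ax": 0,"ay": 0,"az": 0},{"x": 1,"y": -0.8,"z": 0,"ax": 0,"ay": 0,"az": 0},{"x": 1,"y": -0.8,"z": 0,"ax": 0,"ay": 0,"az": 0},{"x": 0.37,"y": -0.94,"z": 0,"ax": 0,"ay": 0,"az": 0},{"x": 0.37,"y": -0.94,"z": 0,"ax": 0,"ay": 0,"az": 0},{"x": 0.37,"y": -0.94,"z": 0,"ax": 0,"ay": 0,"az": 0},{"x": 0.38,"y": -0.94,"z": 0,"ax": 0,"ay": 0,"az": 0},{"x": 0,"y": -0.95,"z": 0,"ax": 0,"ay": 0,"az": 0}]}}

```text
time_s: 2.6
position: [0.4401, 0.1381, 0.2311]
orientation: [-3.141, -0.0, 0.374]
wrist_force: [-0.1, 0.3, -0.3]
opening: 0.0855
finger_force: 0.0
```

```bash
python3 - <<'E'
from h import *
o=arm.get_obs(); print(o['position'],o['orientation'],o['joints'])
c=shot('top'); s=shot('side')
big=np.hstack([cv2.resize(c['image'][200:320,205:340],(400,356),interpolation=2),cv2.resize(s['image'][160:340,240:440],(400,356),interpolation=2)])
cv2.imwrite('pics/crop2.png',big[:,:,::-1])
print(proj(s,[.440,.138,.164]))
E
```

```text
[0.44009197 0.13811194 0.23106807] [-3.14093734e+00 -1.14072546e-04  3.74244942e-01] [ 0.21339869  0.08435314 -0.64081771  1.95268761  0.05522498  1.12167882
 -1.64625367]
[336.00443718 268.45297454]
```

View pics/crop2.png

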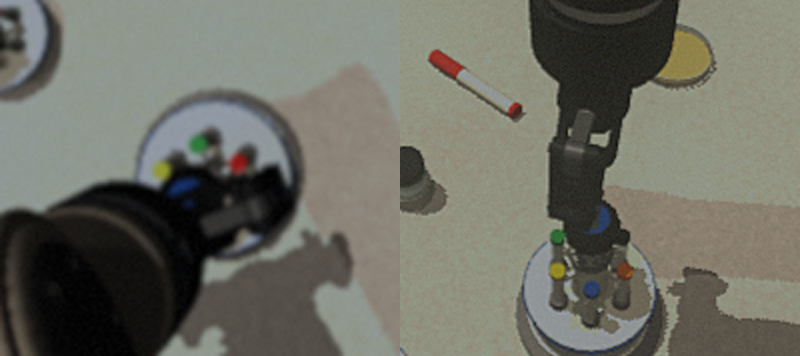

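The side view shows the open fingers straddling the knob at crop (598,220), and the top view agrees. I'll go down.

{"name": "apply_moves", "arguments": {"steps": [{"x": 0,"y": 0,"z": 0.6,"ax": 0,"ay": 0,"az": 0},{"x": 0,"y": 0,"z": 0.6,"ax": 0,"ay": 0,"az": 0},{"x": 0,"y": 0,"z": 0.5,"ax": 0,"ay": 0,"az": 0},{"x": 0,"y": 0,"z": 0.5,"ax": 0,"ay": 0,"az": 0},{"x": 0,"y": 0,"z": 0.35,"ax": 0,"ay": 0,"az": 0},{"x": 0,"y": 0,"z": 0,"ax": 0,"ay": 0,"az": 0}]}}

```text
time_s: 3.45
position: [0.4394, 0.1359, 0.1283]
orientation: [-3.141, 0.002, 0.374]
wrist_force: [0.5, -0.6, -0.9]
opening: 0.0854
finger_force: 0.0
```

{"name": "apply_moves", "arguments": {"steps": [{"x": 0,"y": 0,"z": 0,"ax": 0,"ay": 0,"az": 0},{"x": 0,"y": 0,"z": 0,"ax": 0,"ay": 0,"az": 0},{"x": 0,"y": 0,"z": 0,"ax": 0,"ay": 0,"az": 0},{"x": 0,"y": 0,"z": 0,"ax": 0,"ay": 0,"az": 0},{"x": 0,"y": 0,"z": 0,"ax": 0,"ay": 0,"az": 0},{"x": 0,"y": 0,"z": 0,"ax": 0,"ay": 0,"az": 0}], "jaw": -1, "grip_force": 30}}

```text
time_s: 4.2
position: [0.4403, 0.1372, 0.1295]
orientation: [-3.141, -0.001, 0.374]
wrist_force: [-1.1, 3.0, 1.4]
opening: 0.039
finger_force: 30.4
```

```bash
python3 - <<'E'
from h import *
s=shot('side'); t=shot('top')
big=np.hstack([cv2.resize(s['image'][200:370,240:431],(400,356),interpolation=2),cv2.resize(t['image'][200:320,205:340],(400,356),interpolation=2)])
cv2.imwrite('pics/crop3.png',big[:,:,::-1])
E
```

```text
(no output)
```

View pics/crop3.png

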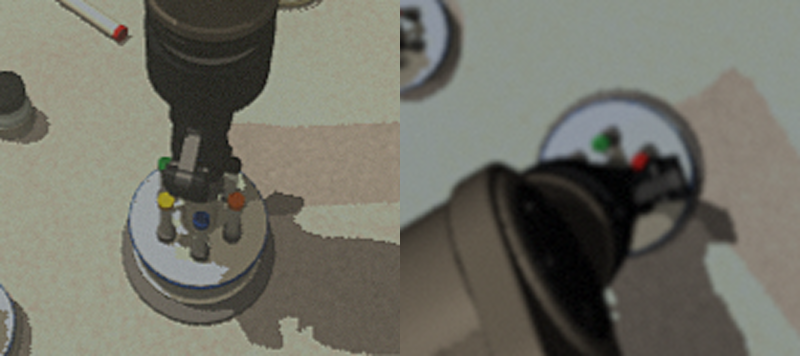

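The fingers hold the knob (opening 39 mm) and the dispenser stands upright. I'll lift it.

{"name": "apply_moves", "arguments": {"steps": [{"x": 0,"y": 0,"z": 0,"ax": 0,"ay": 0,"az": 0},{"x": 0,"y": 0,"z": 0,"ax": 0,"ay": 0,"az": 0},{"x": 0,"y": 0,"z": -0.1,"ax": 0,"ay": 0,"az": 0},{"x": 0,"y": 0,"z": -0.1,"ax": 0,"ay": 0,"az": 0},{"x": 0,"y": 0,"z": -0.2,"ax": 0,"ay": 0,"az": 0},{"x": 0,"y": 0,"z": -0.3,"ax": 0,"ay": 0,"az": 0},{"x": 0,"y": 0,"z": -0.3,"ax": 0,"ay": 0,"az": 0},{"x": 0,"y": 0,"z": -0.3,"ax": 0,"ay": 0,"az": 0},{"x": 0,"y": 0,"z": -0.2,"ax": 0,"ay": 0,"az": 0},{"x": 0,"y": 0,"z": 0,"ax": 0,"ay": 0,"az": 0}], "grip_force": 60}}

```text
time_s: 5.55
position: [0.4407, 0.1367, 0.1901]
orientation: [3.141, -0.002, 0.374]
wrist_force: [0.5, 0.2, -5.8]
opening: 0.038
finger_force: 61.0
```

{"name": "apply_moves", "arguments": {"steps": [{"x": -0.07,"y": 0.3,"z": 0,"ax": 0,"ay": 0,"az": 0},{"x": -0.07,"y": 0.6,"z": 0,"ax": 0,"ay": 0,"az": 0},{"x": -0.07,"y": 0.8,"z": 0,"ax": 0,"ay": 0,"az": 0},{"x": -0.07,"y": 0.9,"z": 0,"ax": 0,"ay": 0,"az": 0},{"x": -0.07,"y": 1,"z": 0,"ax": 0,"ay": 0,"az": 0},{"x": -0.07,"y": 1,"z": 0,"ax": 0,"ay": 0,"az": 0},{"x": -0.07,"y": 1,"z": 0,"ax": 0,"ay": 0,"az": 0},{"x": -0.07,"y": 0.9,"z": 0,"ax": 0,"ay": 0,"az": 0},{"x": -0.07,"y": 0.8,"z": 0,"ax": 0,"ay": 0,"az": 0},{"x": -0.07,"y": 0.58,"z": 0,"ax": 0,"ay": 0,"az": 0}]}}

```text
time_s: 6.8
position: [0.5284, -0.1698, 0.1883]
orientation: [-3.141, 0.002, 0.372]
wrist_force: [-0.8, -0.6, -6.3]
opening: 0.038
finger_force: 61.2
```

{"name": "apply_moves", "arguments": {"steps": [{"x": 0,"y": 0,"z": 0.2,"ax": 0,"ay": 0,"az": 0},{"x": 0,"y": 0,"z": 0.2,"ax": 0,"ay": 0,"az": 0},{"x": 0,"y": 0,"z": 0.2,"ax": 0,"ay": 0,"az": 0},{"x": 0,"y": 0,"z": 0,"ax": 0,"ay": 0,"az": 0},{"x": 0,"y": 0,"z": 0,"ax": 0,"ay": 0,"az": 0}]}}

```text
time_s: 7.42
position: [0.5294, -0.1667, 0.1655]
orientation: [3.141, -0.0, 0.375]
wrist_force: [0.6, -0.0, -4.9]
opening: 0.0384
finger_force: 61.4
```

```bash
python3 - <<'E'
from h import *
s=shot('side'); t=shot('top')
import pickle; pickle.dump((t,s),open('c1.pkl','wb'))
big=np.hstack([cv2.resize(s['image'][110:260,300:450],(400,400),interpolation=2),cv2.resize(t['image'][150:290,340:480],(400,400),interpolation=2)])
cv2.imwrite('pics/crop4.png',big[:,:,::-1])
print(arm.get_obs()['position'],arm.get_obs()['orientation'])
E
```

```text
[ 0.52953003 -0.1670045   0.16577672] [ 3.14087949e+00 -7.08027168e-04  3.74223005e-01]
```

View pics/crop4.png

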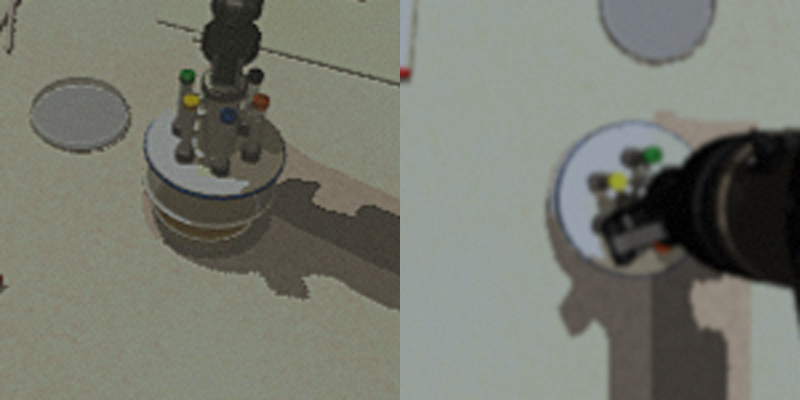

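Side view: the dispenser is held level above the dish, with the deck centre near crop (215,150) and the agar visible beneath it. Top view: the deck outline has its left edge at crop x=156 and spans y=120 to 276.

```bash
python3 - <<'E'
from h import *
import pickle
d=pickle.load(open('c0.pkl','rb')); t,s=pickle.load(open('c1.pkl','rb'))
# edge points of white deck: fit on convex hull of whitish-blue mask, now and initially
def deck(c,roi):
    x0,y0,x1,y1=roi; im=c['image'][y0:y1,x0:x1].astype(int)
    r,g,b=im[...,0],im[...,1],im[...,2]
    m=((b-r>4)&(b>90)).astype(np.uint8)
    n,l,st,_=cv2.connectedComponentsWithStats(m); k=1+st[1:,4].argmax()
    q=cv2.findContours((l==k).astype(np.uint8),0,1)[0][0]
    return q[:,0]+[x0,y0]
def fit(c,q,z):
    P=np.array([ray(c,u,v,z)[:2] for u,v in cv2.convexHull(q.astype(np.int32))[:,0]+.0])
    ctr=P.mean(0)
    from scipy.optimize import least_squares
    f=least_squares(lambda p:np.hypot(*(P-p[:2]).T)-.0555,ctr,loss='soft_l1',f_scale=.001)
    r=f.fun; return f.x.round(4), np.sqrt((r**2).mean()).round(4),len(P)
for z0 in(.034,.038,.042):
  print(z0)
  for nm,c,roi,zf in(('top0',d['top'],(245,225,310,295),.008),('side0',d['side'],(295,265,375,345),.008),('top1',t,(390,185,430,255),.0443),('side1',s,(350,145,412,190),.0443)):
    q=deck(c,roi); print(nm,len(q),fit(c,q,z0+zf))
print(ray(d['top'],268.7,267.4,.164))
E
```

```text
0.034
top0 276 (array([0.4409, 0.141 ]), np.float64(0.0026), 30)
side0 239 (array([0.4428, 0.1379]), np.float64(0.0009), 19)
top1 143 (array([ 0.532 , -0.1639]), np.float64(0.0039), 18)
side1 23 (array([ 0.5307, -0.1688]), np.float64(0.0011), 6)
0.038
top0 276 (array([0.4414, 0.1402]), np.float64(0.0023), 30)
side0 239 (array([0.4417, 0.139 ]), np.float64(0.001), 19)
top1 143 (array([ 0.5319, -0.1633]), np.float64(0.004), 18)
side1 23 (array([ 0.5287, -0.1652]), np.float64(0.0011), 6)
0.042
top0 276 (array([0.4419, 0.1395]), np.float64(0.002), 30)
side0 239 (array([0.4407, 0.14  ]), np.float64(0.0012), 19)
top1 143 (array([ 0.5317, -0.1627]), np.float64(0.004), 18)
side1 23 (array([ 0.5267, -0.1616]), np.float64(0.0011), 6)
[0.44058172 0.13729092 0.164     ]
```

{"name": "apply_moves", "arguments": {"steps": [{"x": 0.02,"y": 0.05,"z": 0,"ax": 0,"ay": 0,"az": 0},{"x": 0,"y": 0,"z": 0.2,"ax": 0,"ay": 0,"az": 0},{"x": 0,"y": 0,"z": 0.2,"ax": 0,"ay": 0,"az": 0},{"x": 0,"y": 0,"z": 0.2,"ax": 0,"ay": 0,"az": 0},{"x": 0,"y": 0,"z": 0,"ax": 0,"ay": 0,"az": 0},{"x": 0,"y": 0,"z": 0,"ax": 0,"ay": 0,"az": 0}]}}

```text
time_s: 8.28
position: [0.5309, -0.1687, 0.1414]
orientation: [3.141, -0.0, 0.374]
wrist_force: [0.7, -0.7, -6.7]
opening: 0.0384
finger_force: 61.5
```

{"name": "apply_moves", "arguments": {"steps": [{"x": 0,"y": 0,"z": 0.05,"ax": 0,"ay": 0,"az": 0},{"x": 0,"y": 0,"z": 0.05,"ax": 0,"ay": 0,"az": 0},{"x": 0,"y": 0,"z": 0.05,"ax": 0,"ay": 0,"az": 0},{"x": 0,"y": 0,"z": 0,"ax": 0,"ay": 0,"az": 0},{"x": 0,"y": 0,"z": 0,"ax": 0,"ay": 0,"az": 0}]}}

```text
time_s: 8.9
position: [0.5307, -0.1687, 0.1353]
orientation: [3.141, -0.0, 0.374]
wrist_force: [0.3, 0.2, -5.8]
opening: 0.0382
finger_force: 61.4
```

{"name": "apply_moves", "arguments": {"steps": [{"x": 0,"y": 0,"z": 0.05,"ax": 0,"ay": 0,"az": 0},{"x": 0,"y": 0,"z": 0.05,"ax": 0,"ay": 0,"az": 0},{"x": 0,"y": 0,"z": 0.03,"ax": 0,"ay": 0,"az": 0},{"x": 0,"y": 0,"z": 0,"ax": 0,"ay": 0,"az": 0},{"x": 0,"y": 0,"z": 0,"ax": 0,"ay": 0,"az": 0}]}}

```text
time_s: 9.52
position: [0.5307, -0.1687, 0.1301]
orientation: [3.141, -0.0, 0.374]
wrist_force: [-0.1, 0.9, -5.5]
opening: 0.0383
finger_force: 61.5
```

```bash
python3 - <<'E'
from h import *
s=shot('side')
cv2.imwrite('pics/crop5.png',cv2.resize(s['image'][120:240,320:440],(600,600),interpolation=2)[:,:,::-1])
E
```

```text
(no output)
```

View pics/crop5.png

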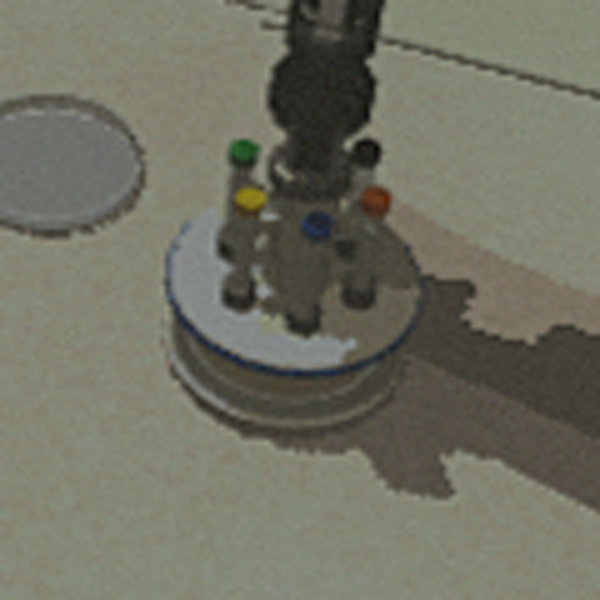

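The dish rim shows inside the skirt (crop ~(290,365)), the dispenser is level, and there is no contact force. Going on down.

{"name": "apply_moves", "arguments": {"steps": [{"x": 0,"y": 0,"z": 0.05,"ax": 0,"ay": 0,"az": 0},{"x": 0,"y": 0,"z": 0.05,"ax": 0,"ay": 0,"az": 0},{"x": 0,"y": 0,"z": 0.05,"ax": 0,"ay": 0,"az": 0},{"x": 0,"y": 0,"z": 0,"ax": 0,"ay": 0,"az": 0},{"x": 0,"y": 0,"z": 0,"ax": 0,"ay": 0,"az": 0}]}}

```text
time_s: 10.2
position: [0.5307, -0.1687, 0.1241]
orientation: [3.141, -0.0, 0.374]
wrist_force: [-0.6, 0.5, -5.6]
opening: 0.0384
finger_force: 61.4
```

{"name": "apply_moves", "arguments": {"steps": [{"x": 0,"y": 0,"z": 0.03,"ax": 0,"ay": 0,"az": 0},{"x": 0,"y": 0,"z": 0.03,"ax": 0,"ay": 0,"az": 0},{"x": 0,"y": 0,"z": 0,"ax": 0,"ay": 0,"az": 0},{"x": 0,"y": 0,"z": 0,"ax": 0,"ay": 0,"az": 0}]}}

```text
time_s: 10.7
position: [0.5312, -0.1685, 0.1225]
orientation: [3.141, -0.001, 0.374]
wrist_force: [-2.0, 1.5, 2.6]
opening: 0.0382
finger_force: 62.2
```

{"name": "apply_moves", "arguments": {"steps": [{"x": 0,"y": 0,"z": 0,"ax": 0,"ay": 0,"az": 0},{"x": 0,"y": 0,"z": 0,"ax": 0,"ay": 0,"az": 0},{"x": 0,"y": 0,"z": 0,"ax": 0,"ay": 0,"az": 0},{"x": 0,"y": 0,"z": 0,"ax": 0,"ay": 0,"az": 0},{"x": 0,"y": 0,"z": -0.5,"ax": 0,"ay": 0,"az": 0},{"x": 0,"y": 0,"z": -0.5,"ax": 0,"ay": 0,"az": 0},{"x": 0,"y": 0,"z": -0.5,"ax": 0,"ay": 0,"az": 0},{"x": 0,"y": 0,"z": -0.3,"ax": 0,"ay": 0,"az": 0},{"x": 0,"y": 0,"z": 0,"ax": 0,"ay": 0,"az": 0}], "jaw": 1}}

```text
time_s: 11.82
position: [0.5312, -0.1688, 0.1944]
orientation: [3.14, -0.001, 0.374]
wrist_force: [-0.6, -0.2, -0.2]
opening: 0.0852
finger_force: 0.0
```

```bash
python3 - <<'E'
from h import *
s=shot('side');t=shot('top')
for n,c in(('side',s),('top',t)):
    for e,a in blobs(c,'blue',(300,90,470,260),30):print(n,np.round(e[0],1),e[1],a,ray(c,*e[0],.156))
cv2.imwrite('pics/crop6.png',np.hstack([cv2.resize(s['image'][110:230,320:440],(400,400),interpolation=2),cv2.resize(t['image'][150:290,340:480],(400,400),interpolation=2)])[:,:,::-1])
E
```

```text
side [383.9 137.5] (7.249807834625244, 12.202641487121582) 68.0 [ 0.52926367 -0.16494968  0.156     ]
top [430.2 215.6] (6.97145414352417, 14.019994735717773) 68.5 [ 0.53812158 -0.16485428  0.156     ]
```

View pics/crop6.png

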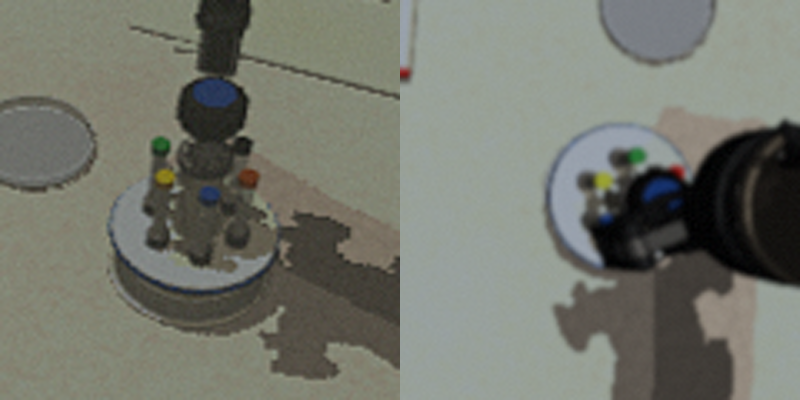

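The dispenser stands flat around the plate and the knob is up, with its blue top at side crop (215,92). I'll shut the fingers and press.

{"name": "apply_moves", "arguments": {"steps": [{"x": 0,"y": 0,"z": 0,"ax": 0,"ay": 0,"az": 0},{"x": 0,"y": 0,"z": 0,"ax": 0,"ay": 0,"az": 0},{"x": 0,"y": 0,"z": 0,"ax": 0,"ay": 0,"az": 0},{"x": 0,"y": 0,"z": 0,"ax": 0,"ay": 0,"az": 0},{"x": 0,"y": 0,"z": 0,"ax": 0,"ay": 0,"az": 0},{"x": 0,"y": 0,"z": 0.3,"ax": 0,"ay": 0,"az": 0},{"x": 0,"y": 0,"z": 0.3,"ax": 0,"ay": 0,"az": 0},{"x": 0,"y": 0,"z": 0.25,"ax": 0,"ay": 0,"az": 0},{"x": 0,"y": 0,"z": 0,"ax": 0,"ay": 0,"az": 0}], "jaw": -1}}

```text
time_s: 13.05
position: [0.5297, -0.1685, 0.1583]
orientation: [-3.14, 0.002, 0.374]
wrist_force: [-1.0, 0.7, -0.4]
opening: 0.0
finger_force: 0.0
```

{"name": "apply_moves", "arguments": {"steps": [{"x": 0,"y": 0,"z": 0.05,"ax": 0,"ay": 0,"az": 0},{"x": 0,"y": 0,"z": 0.05,"ax": 0,"ay": 0,"az": 0},{"x": 0,"y": 0,"z": 0.05,"ax": 0,"ay": 0,"az": 0},{"x": 0,"y": 0,"z": 0.05,"ax": 0,"ay": 0,"az": 0},{"x": 0,"y": 0,"z": 0,"ax": 0,"ay": 0,"az": 0}]}}

```text
time_s: 13.68
position: [0.531, -0.1688, 0.152]
orientation: [3.141, -0.001, 0.374]
wrist_force: [-0.3, -0.6, 2.8]
opening: -0.0
finger_force: 1.6
```

{"name": "apply_moves", "arguments": {"steps": [{"x": 0,"y": 0,"z": 0.05,"ax": 0,"ay": 0,"az": 0},{"x": 0,"y": 0,"z": 0.05,"ax": 0,"ay": 0,"az": 0},{"x": 0,"y": 0,"z": 0.05,"ax": 0,"ay": 0,"az": 0},{"x": 0,"y": 0,"z": 0.03,"ax": 0,"ay": 0,"az": 0},{"x": 0,"y": 0,"z": 0.03,"ax": 0,"ay": 0,"az": 0},{"x": 0,"y": 0,"z": 0,"ax": 0,"ay": 0,"az": 0}]}}

```text
time_s: 14.42
position: [0.5311, -0.1688, 0.1439]
orientation: [3.141, -0.001, 0.374]
wrist_force: [-0.8, 1.2, 7.3]
opening: -0.0
finger_force: 3.3
```

{"name": "apply_moves", "arguments": {"steps": [{"x": 0,"y": 0,"z": 0.025,"ax": 0,"ay": 0,"az": 0},{"x": 0,"y": 0,"z": 0,"ax": 0,"ay": 0,"az": 0}]}}

```text
time_s: 14.68
position: [0.5311, -0.1688, 0.1429]
orientation: [3.141, -0.001, 0.374]
wrist_force: [-0.4, 0.3, 6.9]
opening: -0.0001
finger_force: 3.4
```

{"name": "apply_moves", "arguments": {"steps": [{"x": 0,"y": 0,"z": 0.025,"ax": 0,"ay": 0,"az": 0},{"x": 0,"y": 0,"z": 0,"ax": 0,"ay": 0,"az": 0}]}}

```text
time_s: 14.92
position: [0.5311, -0.1688, 0.142]
orientation: [3.141, -0.001, 0.374]
wrist_force: [-0.9, 0.2, 6.9]
opening: -0.0
finger_force: 3.5
```

{"name": "apply_moves", "arguments": {"steps": [{"x": 0,"y": 0,"z": 0.018,"ax": 0,"ay": 0,"az": 0},{"x": 0,"y": 0,"z": 0,"ax": 0,"ay": 0,"az": 0}]}}

```text
time_s: 15.18
position: [0.5312, -0.1688, 0.1413]
orientation: [3.141, -0.001, 0.374]
wrist_force: [-1.1, 0.8, 7.7]
opening: -0.0
finger_force: 3.6
```

{"name": "apply_moves", "arguments": {"steps": [{"x": 0,"y": 0,"z": 0.01,"ax": 0,"ay": 0,"az": 0},{"x": 0,"y": 0,"z": 0,"ax": 0,"ay": 0,"az": 0}]}}

```text
time_s: 15.42
position: [0.5311, -0.1688, 0.1409]
orientation: [3.141, -0.001, 0.374]
wrist_force: [-0.6, -0.3, 7.8]
opening: -0.0
finger_force: 3.6
```

{"name": "apply_moves", "arguments": {"steps": [{"x": 0,"y": 0,"z": 0.015,"ax": 0,"ay": 0,"az": 0},{"x": 0,"y": 0,"z": 0,"ax": 0,"ay": 0,"az": 0}]}}

```text
time_s: 15.68
position: [0.5312, -0.1688, 0.1403]
orientation: [3.141, -0.001, 0.374]
wrist_force: [-0.8, -0.1, 6.7]
opening: -0.0
finger_force: 3.7
```

{"name": "apply_moves", "arguments": {"steps": [{"x": 0,"y": 0,"z": 0.015,"ax": 0,"ay": 0,"az": 0},{"x": 0,"y": 0,"z": 0,"ax": 0,"ay": 0,"az": 0}]}}

```text
time_s: 15.92
position: [0.5312, -0.1688, 0.1397]
orientation: [3.141, -0.001, 0.374]
wrist_force: [-1.7, 1.0, 7.4]
opening: 0.0002
finger_force: 3.7
```

{"name": "apply_moves", "arguments": {"steps": [{"x": 0,"y": 0,"z": 0.01,"ax": 0,"ay": 0,"az": 0},{"x": 0,"y": 0,"z": 0,"ax": 0,"ay": 0,"az": 0}]}}

```text
time_s: 16.18
position: [0.5312, -0.1688, 0.1394]
orientation: [3.141, -0.001, 0.374]
wrist_force: [-0.8, 0.6, 7.4]
opening: 0.0003
finger_force: 3.8
```

{"name": "apply_moves", "arguments": {"steps": [{"x": 0,"y": 0,"z": 0.015,"ax": 0,"ay": 0,"az": 0},{"x": 0,"y": 0,"z": 0,"ax": 0,"ay": 0,"az": 0}]}}

```text
time_s: 16.42
position: [0.5312, -0.1688, 0.1388]
orientation: [3.141, -0.001, 0.374]
wrist_force: [-1.1, 0.3, 7.2]
opening: 0.0001
finger_force: 3.8
```

{"name": "apply_moves", "arguments": {"steps": [{"x": 0,"y": 0,"z": 0.01,"ax": 0,"ay": 0,"az": 0},{"x": 0,"y": 0,"z": 0,"ax": 0,"ay": 0,"az": 0}]}}

```text
time_s: 16.68
position: [0.5312, -0.1689, 0.1384]
orientation: [3.141, -0.001, 0.374]
wrist_force: [-1.1, 0.8, 6.5]
opening: 0.0002
finger_force: 3.9
```

{"name": "apply_moves", "arguments": {"steps": [{"x": 0,"y": 0,"z": 0.015,"ax": 0,"ay": 0,"az": 0},{"x": 0,"y": 0,"z": 0,"ax": 0,"ay": 0,"az": 0}]}}

```text
time_s: 16.92
position: [0.5312, -0.1688, 0.1378]
orientation: [3.141, -0.001, 0.374]
wrist_force: [-0.7, 0.3, 7.8]
opening: -0.0
finger_force: 3.9
```

{"name": "apply_moves", "arguments": {"steps": [{"x": 0,"y": 0,"z": 0.01,"ax": 0,"ay": 0,"az": 0},{"x": 0,"y": 0,"z": 0,"ax": 0,"ay": 0,"az": 0}]}}

```text
time_s: 17.18
position: [0.5312, -0.1688, 0.1375]
orientation: [3.141, -0.001, 0.374]
wrist_force: [-1.3, -0.3, 8.4]
opening: 0.0
finger_force: 4.2
```

{"name": "apply_moves", "arguments": {"steps": [{"x": 0,"y": 0,"z": 0.01,"ax": 0,"ay": 0,"az": 0},{"x": 0,"y": 0,"z": 0,"ax": 0,"ay": 0,"az": 0}]}}

```text
time_s: 17.42
position: [0.5313, -0.1688, 0.1374]
orientation: [3.14, -0.001, 0.374]
wrist_force: [-1.5, -0.0, 10.1]
opening: -0.0001
finger_force: 4.8
```

{"name": "apply_moves", "arguments": {"steps": [{"x": 0,"y": 0,"z": 0.01,"ax": 0,"ay": 0,"az": 0},{"x": 0,"y": 0,"z": 0,"ax": 0,"ay": 0,"az": 0}]}}

```text
time_s: 17.68
position: [0.5313, -0.1689, 0.1372]
orientation: [3.14, -0.001, 0.374]
wrist_force: [-1.0, 0.1, 11.1]
opening: -0.0001
finger_force: 5.4
```

{"name": "apply_moves", "arguments": {"steps": [{"x": 0,"y": 0,"z": 0.01,"ax": 0,"ay": 0,"az": 0},{"x": 0,"y": 0,"z": 0.01,"ax": 0,"ay": 0,"az": 0},{"x": 0,"y": 0,"z": 0,"ax": 0,"ay": 0,"az": 0},{"x": 0,"y": 0,"z": 0,"ax": 0,"ay": 0,"az": 0}]}}

```text
time_s: 18.18
position: [0.5315, -0.1689, 0.1369]
orientation: [3.14, -0.001, 0.374]
wrist_force: [-1.8, 1.2, 13.9]
opening: -0.0001
finger_force: 6.7
```

{"name": "apply_moves", "arguments": {"steps": [{"x": 0,"y": 0,"z": 0.008,"ax": 0,"ay": 0,"az": 0},{"x": 0,"y": 0,"z": 0,"ax": 0,"ay": 0,"az": 0},{"x": 0,"y": 0,"z": 0,"ax": 0,"ay": 0,"az": 0},{"x": 0,"y": 0,"z": 0,"ax": 0,"ay": 0,"az": 0},{"x": 0,"y": 0,"z": 0,"ax": 0,"ay": 0,"az": 0},{"x": 0,"y": 0,"z": 0,"ax": 0,"ay": 0,"az": 0},{"x": 0,"y": 0,"z": 0,"ax": 0,"ay": 0,"az": 0},{"x": 0,"y": 0,"z": 0,"ax": 0,"ay": 0,"az": 0}]}}

```text
time_s: 19.18
position: [0.5315, -0.1689, 0.1368]
orientation: [3.14, -0.001, 0.374]
wrist_force: [-3.2, 0.3, 14.5]
opening: 0.0002
finger_force: 7.2
```

{"name": "apply_moves", "arguments": {"steps": [{"x": 0,"y": 0,"z": -0.05,"ax": 0,"ay": 0,"az": 0},{"x": 0,"y": 0,"z": -0.1,"ax": 0,"ay": 0,"az": 0},{"x": 0,"y": 0,"z": -0.1,"ax": 0,"ay": 0,"az": 0},{"x": 0,"y": 0,"z": -0.15,"ax": 0,"ay": 0,"az": 0},{"x": 0,"y": 0,"z": -0.2,"ax": 0,"ay": 0,"az": 0},{"x": 0,"y": 0,"z": -0.4,"ax": 0,"ay": 0,"az": 0},{"x": 0,"y": 0,"z": -0.5,"ax": 0,"ay": 0,"az": 0},{"x": 0,"y": 0,"z": 0,"ax": 0,"ay": 0,"az": 0},{"x": 0,"y": 0,"z": 0,"ax": 0,"ay": 0,"az": 0}]}}

```text
time_s: 20.3
position: [0.5301, -0.1686, 0.1941]
orientation: [-3.141, 0.001, 0.374]
wrist_force: [-0.2, -0.3, -0.8]
opening: -0.0003
finger_force: 0.0
```

{"name": "apply_moves", "arguments": {"steps": [{"x": 0,"y": 0,"z": 0,"ax": 0,"ay": 0,"az": 0},{"x": 0,"y": 0,"z": 0,"ax": 0,"ay": 0,"az": 0},{"x": 0,"y": 0,"z": 0,"ax": 0,"ay": 0,"az": 0},{"x": 0,"y": 0,"z": 0,"ax": 0,"ay": 0,"az": 0},{"x": 0,"y": 0,"z": 0,"ax": 0,"ay": 0,"az": 0},{"x": 0,"y": 0,"z": 0,"ax": 0,"ay": 0,"az": 0}], "jaw": 1}}

```text
time_s: 21.05
position: [0.5307, -0.1687, 0.1947]
orientation: [3.141, -0.0, 0.374]
wrist_force: [-0.5, 0.6, 0.9]
opening: 0.0854
finger_force: 0.0
```

```bash
python3 - <<'E'
from h import *
s=shot('side')
for e,a in blobs(s,'blue',(300,90,470,260),30):print(np.round(e[0],1),e[1],a,ray(s,*e[0],.156))
cv2.imwrite('pics/crop7.png',cv2.resize(s['image'][110:230,320:440],(500,500),interpolation=2)[:,:,::-1])
E
```

```text
[384.1 137.5] (7.168957710266113, 12.2852144241333) 67.5 [ 0.52916695 -0.16525589  0.156     ]
[319.   93.9] (6.327455043792725, 9.906634330749512) 47.0 [ 0.7219195  -0.21256006  0.156     ]
```

View pics/crop7.png

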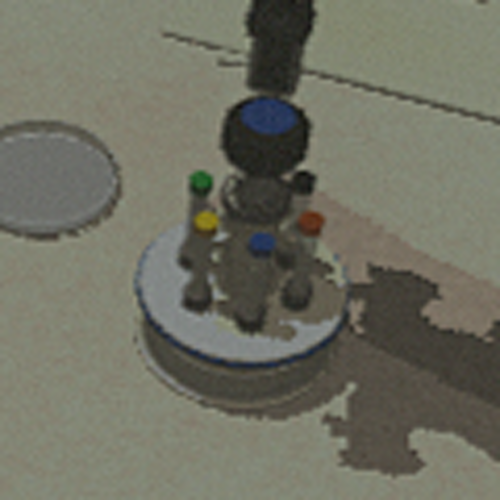

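The knob is back at its earlier pixel (384,137.5), so it is fully up, and the dispenser has not moved. I'll regrip it.

{"name": "apply_moves", "arguments": {"steps": [{"x": 0,"y": 0,"z": 0.4,"ax": 0,"ay": 0,"az": 0},{"x": 0,"y": 0,"z": 0.5,"ax": 0,"ay": 0,"az": 0},{"x": 0,"y": 0,"z": 0.5,"ax": 0,"ay": 0,"az": 0},{"x": 0,"y": 0,"z": 0.4,"ax": 0,"ay": 0,"az": 0},{"x": 0,"y": 0,"z": 0,"ax": 0,"ay": 0,"az": 0},{"x": 0,"y": 0,"z": 0,"ax": 0,"ay": 0,"az": 0}]}}

```text
time_s: 21.85
position: [0.5311, -0.1687, 0.123]
orientation: [3.141, -0.001, 0.374]
wrist_force: [0.5, 0.9, 0.3]
opening: 0.0854
finger_force: 0.0
```

{"name": "apply_moves", "arguments": {"steps": [{"x": 0,"y": 0,"z": 0,"ax": 0,"ay": 0,"az": 0},{"x": 0,"y": 0,"z": 0,"ax": 0,"ay": 0,"az": 0},{"x": 0,"y": 0,"z": 0,"ax": 0,"ay": 0,"az": 0},{"x": 0,"y": 0,"z": 0,"ax": 0,"ay": 0,"az": 0},{"x": 0,"y": 0,"z": 0,"ax": 0,"ay": 0,"az": 0},{"x": 0,"y": 0,"z": 0,"ax": 0,"ay": 0,"az": 0}], "jaw": -1, "grip_force": 30}}

```text
time_s: 22.6
position: [0.5307, -0.1683, 0.1228]
orientation: [-3.141, -0.0, 0.374]
wrist_force: [-0.5, 2.3, 2.1]
opening: 0.0387
finger_force: 30.9
```

{"name": "apply_moves", "arguments": {"steps": [{"x": 0,"y": 0,"z": 0,"ax": 0,"ay": 0,"az": 0},{"x": 0,"y": 0,"z": 0,"ax": 0,"ay": 0,"az": 0},{"x": 0,"y": 0,"z": -0.1,"ax": 0,"ay": 0,"az": 0},{"x": 0,"y": 0,"z": -0.1,"ax": 0,"ay": 0,"az": 0},{"x": 0,"y": 0,"z": -0.2,"ax": 0,"ay": 0,"az": 0},{"x": 0,"y": 0,"z": -0.3,"ax": 0,"ay": 0,"az": 0},{"x": 0,"y": 0,"z": -0.4,"ax": 0,"ay": 0,"az": 0},{"x": 0,"y": 0,"z": -0.4,"ax": 0,"ay": 0,"az": 0},{"x": 0,"y": 0,"z": -0.2,"ax": 0,"ay": 0,"az": 0},{"x": 0,"y": 0,"z": 0,"ax": 0,"ay": 0,"az": 0}], "grip_force": 60}}

```text
time_s: 23.85
position: [0.5312, -0.1688, 0.1916]
orientation: [3.14, -0.001, 0.374]
wrist_force: [1.1, 0.1, -6.3]
opening: 0.038
finger_force: 61.0
```

{"name": "apply_moves", "arguments": {"steps": [{"x": 0.07,"y": -0.3,"z": 0,"ax": 0,"ay": 0,"az": 0},{"x": 0.07,"y": -0.6,"z": 0,"ax": 0,"ay": 0,"az": 0},{"x": 0.07,"y": -0.9,"z": 0,"ax": 0,"ay": 0,"az": 0},{"x": 0.07,"y": -1,"z": 0,"ax": 0,"ay": 0,"az": 0},{"x": 0.07,"y": -1,"z": 0,"ax": 0,"ay": 0,"az": 0},{"x": 0.07,"y": -1,"z": 0,"ax": 0,"ay": 0,"az": 0},{"x": 0.07,"y": -1,"z": 0,"ax": 0,"ay": 0,"az": 0},{"x": 0.07,"y": -0.9,"z": 0,"ax": 0,"ay": 0,"az": 0},{"x": 0.07,"y": -0.75,"z": 0,"ax": 0,"ay": 0,"az": 0},{"x": 0.05,"y": -0.5,"z": 0,"ax": 0,"ay": 0,"az": 0}]}}

```text
time_s: 25.1
position: [0.4373, 0.1406, 0.1904]
orientation: [-3.141, 0.001, 0.378]
wrist_force: [0.3, -0.2, -6.4]
opening: 0.038
finger_force: 61.3
```

{"name": "apply_moves", "arguments": {"steps": [{"x": 0,"y": 0,"z": 0.3,"ax": 0,"ay": 0,"az": 0},{"x": 0,"y": 0,"z": 0.3,"ax": 0,"ay": 0,"az": 0},{"x": 0,"y": 0,"z": 0.3,"ax": 0,"ay": 0,"az": 0},{"x": 0,"y": 0,"z": 0.1,"ax": 0,"ay": 0,"az": 0},{"x": 0,"y": 0,"z": 0.1,"ax": 0,"ay": 0,"az": 0},{"x": 0,"y": 0,"z": 0,"ax": 0,"ay": 0,"az": 0},{"x": 0,"y": 0,"z": 0,"ax": 0,"ay": 0,"az": 0}]}}

```text
time_s: 25.98
position: [0.4402, 0.1374, 0.1469]
orientation: [3.141, -0.001, 0.374]
wrist_force: [0.2, -0.4, -4.5]
opening: 0.0383
finger_force: 61.4
```

{"name": "apply_moves", "arguments": {"steps": [{"x": 0,"y": 0,"z": 0.07,"ax": 0,"ay": 0,"az": 0},{"x": 0,"y": 0,"z": 0.07,"ax": 0,"ay": 0,"az": 0},{"x": 0,"y": 0,"z": 0.07,"ax": 0,"ay": 0,"az": 0},{"x": 0,"y": 0,"z": 0.07,"ax": 0,"ay": 0,"az": 0},{"x": 0,"y": 0,"z": 0.05,"ax": 0,"ay": 0,"az": 0},{"x": 0,"y": 0,"z": 0,"ax": 0,"ay": 0,"az": 0},{"x": 0,"y": 0,"z": 0,"ax": 0,"ay": 0,"az": 0}]}}

```text
time_s: 26.85
position: [0.4399, 0.1373, 0.1335]
orientation: [3.141, -0.0, 0.374]
wrist_force: [-1.0, -0.2, -5.4]
opening: 0.0382
finger_force: 61.4
```

{"name": "apply_moves", "arguments": {"steps": [{"x": 0,"y": 0,"z": 0.03,"ax": 0,"ay": 0,"az": 0},{"x": 0,"y": 0,"z": 0.03,"ax": 0,"ay": 0,"az": 0},{"x": 0,"y": 0,"z": 0,"ax": 0,"ay": 0,"az": 0},{"x": 0,"y": 0,"z": 0,"ax": 0,"ay": 0,"az": 0}]}}

```text
time_s: 27.35
position: [0.4404, 0.1378, 0.1317]
orientation: [3.141, -0.002, 0.374]
wrist_force: [-0.6, 0.4, 2.8]
opening: 0.0381
finger_force: 62.2
```

Seated, as it was on the plate. I'll release and retreat.

{"name": "apply_moves", "arguments": {"steps": [{"x": 0,"y": 0,"z": 0,"ax": 0,"ay": 0,"az": 0},{"x": 0,"y": 0,"z": 0,"ax": 0,"ay": 0,"az": 0},{"x": 0,"y": 0,"z": 0,"ax": 0,"ay": 0,"az": 0},{"x": 0,"y": 0,"z": 0,"ax": 0,"ay": 0,"az": 0},{"x": 0,"y": 0,"z": -0.5,"ax": 0,"ay": 0,"az": 0},{"x": 0,"y": 0,"z": -0.8,"ax": 0,"ay": 0,"az": 0},{"x": 0,"y": 0,"z": -0.8,"ax": 0,"ay": 0,"az": 0},{"x": 0,"y": 0,"z": -0.8,"ax": 0,"ay": 0,"az": 0},{"x": 0,"y": 0,"z": -0.5,"ax": 0,"ay": 0,"az": 0},{"x": 0,"y": 0,"z": 0,"ax": 0,"ay": 0,"az": 0}], "jaw": 1}}

```text
time_s: 28.6
position: [0.4408, 0.1377, 0.2683]
orientation: [3.141, -0.003, 0.374]
wrist_force: [-0.3, 0.2, 0.5]
opening: 0.0853
finger_force: 0.0
```

```bash
python3 - <<'E'
from h import *
s=shot('side');t=shot('top')
for e,a in blobs(s,'blue',(300,240,370,290),30):print('knob',np.round(e[0],1),e[1],a)
for c,r in((t,(385,190,445,250)),(s,(345,160,410,215))):
    for e,a in blobs(c,'yel',r):print('plate',np.round(e[0],1))
cv2.imwrite('pics/end.png',s['image'][:,:,::-1])
E
```

```text
knob [335.8 269.8] (14.515800476074219, 16.535619735717773) 186.5
plate [414.  218.2]
plate [376.5 188.1]
```

View pics/end.png

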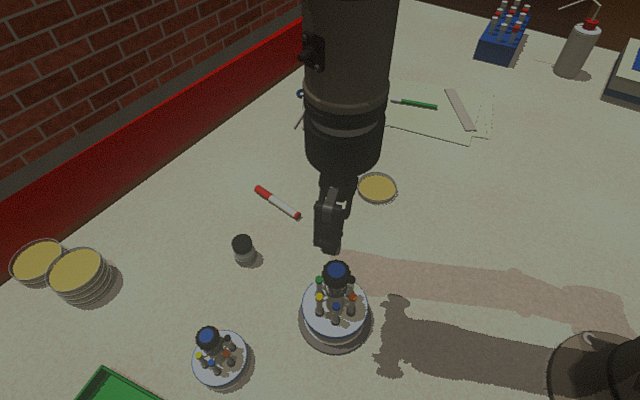

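The dispenser is back on its base with the knob at (335.8,269.8), against (335.5,270.0) at the start. The plate is where it was at (376.5,188), and the gripper is clear.

```bash
python3 -c "
from station import arm
print(arm.sign_off())"
```

```text
the job is handed in; nothing more can be done
None
```

The job is handed in, with no verdict shown: the discs were tamped at about 14.5 N on the knob for about 1 s, the knob came fully up, and the dispenser is back on its storage base with the plate unmoved in the final images.

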